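# Take the hot twist-lock lid off the glue pot with the lid lifter

### The job

The glue pot has heated up and has to be opened: take the lid lifter from its wooden stand, hook it under the middle of the hot lid's loop, turn the lid counter-clockwise (seen from above) until you feel it come up against its stop, lift it off level and set it down gently on the iron trivet so that it lies flat with its collar inside the ring, then stand the lifter back upright in its stand. Do not wrench the lid or let it tip, keep the robot itself off the hot lid and heater, and leave the other things where they lie.

Things in the scene. Friction and masses are not known exactly. Their poses are not given: they have to be found in the camera images.
- lid_bar (a point): Middle of the loop's bar on the hot pot lid: a round bar 8 mm thick, straight for 62 mm along this frame's y, on 8 mm posts at y = +-37 mm. z is the lid's up. The bar's centre is 37 mm above the underside of the lid's plate and 26.5 mm above the top of its low dome.
- lid: Lid, 0.3 kg: plate 150 mm across, collar below it 100 mm across and 18 mm deep with 3 lugs to 58 mm radius. Twist lock: counter-clockwise (0.1 to 0.35 N m) it meets a hard stop after 26 to 60 degrees, unseen; free to lift in the last 7 degrees only, binding while pressed on the stop; 0.9 N m is too much. Clear of the pot 20 mm up. Origin: under the plate, axes as lid_bar.
- glue_heater: Heater: round grey housing 176 mm across, 46 mm high, fixed; black control panel at -x. Origin: centre of its underside. The round aluminium pot (140 mm across, rim 90 mm above the table) stands in it, concentric, fixed at any turn. Ledges inside the pot catch the lid's lugs; a springy gasket presses the lid up against them with a few N.
- lifter_grip (a point): Centre of the lid lifter's wooden handle, 119 mm above the lifter's foot. The handle is 24 mm thick along x (pinch it so, from above), 38 mm wide along y, 82 mm tall; z is up. The lifter weighs 0.26 kg, is 160 mm tall and stands upright in its stand.
- lifter: Origin under the middle of the foot, axes as lifter_grip. Steel hook, 44 mm wide along y, open to +x: lip 0 to 6 mm above the foot, x -14 to 14 mm; nose on it x 6.5 to 14 mm, top at 12 mm; back plate x -14 to -6.5 mm; roof from 33 mm up, x -14 to 8 mm. A bar caught between back plate and nose hangs under the handle's axis and can be turned by it, with 7 degrees of play either way.
- stand_floor (a point): Middle of the pocket's floor (10 mm above the table) in the lifter's wooden stand, fixed. The pocket is 44 mm along x, 56 mm along y, 36 mm deep. The lifter stands in it with its axes along these; x points away from the robot, to within 25 degrees, so the hook opens to the back.
- trivet_top (a point): Centre of the trivet, level with its top, 28 mm above the table: iron ring, 164 mm outer and 128 mm inner diameter, on three feet, with a small hanging loop to -x; fixed. The lid's plate rests on the ring, collar and lugs (116 mm across) inside it.
- trivet: The trivet itself; origin on the table under its centre.
- f_clamp: Bystander: small F clamp, 98 x 281 x 27 mm, lying on the right; origin at the centre of its underside.
- block_plane: Bystander: metal block plane, 48 x 150 x 62 mm, near the robot; origin at the centre of its underside.
- spring_clamp: Bystander: black spring clamp, 55 x 119 x 26 mm, on the left; origin at the centre of its underside.
- sanding_block: Bystander: cork sanding block, 67 x 122 x 32 mm, on the right near the robot; origin at the centre of its underside.
- folding_rule: Bystander: folding rule, folded, 16 x 236 x 19 mm, behind the pot and trivet; origin at the centre of its underside.
Things that resemble listed ones, but are neither listed nor needed, are in the scene too. What is shaped like the lifter but turquoise or yellow is not meant.

How it is judged:
On the way:
1. the lid hangs level on the lifter, lifted clear of the pot (height (world z) of lid_bar above 0.151 m and contact force between lifter and lid above 1 N and angle between lid_bar's own z axis and vertical below 0.2 rad), for 0.2 s.
At the end, for the whole second after the job is handed in: The lid lies flat on the trivet (tilt under 0.06 rad, bar 60 to 69 mm above the table), centred within 12 mm, and the lifter stands released in its pocket (handle within 25 mm of the pocket's axis and under 137 mm high, tilt under 0.2 rad); both at rest (horizontal distance between lid_bar and trivet_top below 0.012 m and height (world z) of lid_bar between 0.06 and 0.069 m and angle between lid_bar's own z axis and vertical below 0.06 rad and linear speed of each of lid, lifter below 0.02 m/s and contact force between lifter and lid below 0.1 N and horizontal distance between lifter_grip and stand_floor below 0.025 m and height (world z) of lifter_grip below 0.137 m and angle between lifter_grip's own z axis and vertical below 0.2 rad); the robot touches nothing.
It fails at once if the lid tipped by more than about 15 degrees (angle between lid_bar's own z axis and vertical above 0.26 rad).
It fails at once if the lid wrenched: over 50 N between lifter and lid (about 0.9 N m of turning) (contact force between lifter and lid above 50 N).
It fails at once if the lid dropped or pressed on the trivet: more than 25 N (contact force between lid and trivet above 25 N).
It fails at once if the robot itself touched the hot lid or heater (contact force between any of the fingers, the arm and lid above 0.5 N or contact force between any of the fingers, the arm and glue_heater above 0.5 N).
It fails at once if another thing was moved by more than 3 cm (distance of any of f_clamp, block_plane, spring_clamp, sanding_block, folding_rule from where it was at the start of the episode above 0.03 m).
It also fails if it takes over 72 s, if anything falls off the work surface, if the arm or the gripper's body presses on something with over 40 N, if the wrist force passes 120 N, or if a joint passes its speed limit or range.

### The arm

A 7-joint arm with a two-finger parallel gripper is mounted at the origin on the work surface; the furniture and walls round the work are solid. World frame = base frame: x ahead of the robot, y to its left, z up, the work surface at z = 0. Lengths are in m, angles in rad, forces in N, time in s.
With the tool pointing down it reaches from about 0.425 to 0.875 m from the base axis. Payload 4.7 kg.
Tool frame: the origin (TCP) lies between the finger pads; the fingertips stand 8 mm ahead of it and the grasp point (between the pads) lies 11 mm behind it; z points along the fingers, y is the direction in which the jaws open and shut (so a half turn about z gives the same grasp; the last joint's range is limited). The gripper opens to 87 mm and grips with 3 to 60 N. Pads are 19 mm wide; open, the fingers measure 117 mm over their backs; the gripper's body (75 mm by 190 mm) begins 51 mm behind the grasp point.
Start: joints at [-1.198, 0.321, -0.07, 1.45, 0.023, 1.371, -0.057], TCP at [0.228, 0.609, 0.199] pointing down, gripper open.
Joint ranges: [-2.86, 2.86], [-0.3, 2.09], [-1.38, 1.24], [0.06, 2.45], [-1.56, 4.7], [0.09, 2.05], [-2.69, 2.69]. Speed limits (rad/s): [2.57, 2.57, 3.14, 3.14, 3.14, 3.14, 3.14].

### API

Orientations are given as a rotation vector (axis times angle).
In Python, from bench import ctrl, optics, ticket gives the robot as it stands.
- The arm moves only by the tool play_rows, never from a script. Its argument "motion" is a list of rows, each a list of 5 numbers: the closure, from 0 (fully open) to 1 (shut), then the shift along the tool's x, y, z in cm, then the turn about the tool's z in rad. In form: [[jaw, tx, ty, tz, spin], ...]. A call has 1 to 20 rows; each row shifts and turns the commanded pose from where the row before left it, along the tool's axes as they then stand; what a row does not reach is not made up. A row lasts 1/8 s, in which the tool goes at most 62.5 mm and 10.7 degrees, less where a joint would pass 70% of its speed; a pose out of reach is approached as far as the arm can. A call is refused whole if a number of a shift passes 6.25 or a number of a turn 0.188, either way. A call with a gripper value outside its range is refused whole. The fingers move at their own pace and stop on an object; "force" is the grip in N (left out, the last holds). Time passes only in rows, so rows that do not move let the fingers close. It gives the time, the measured TCP pose, the force and the opening at its end, in the units of the state.
- ctrl.get_state(): the state, without advancing time (a new reading comes with each control period).
- optics.get_image(name): name is "scene" or "top"; returns the picture (420x560x3 uint8, red, green, blue); there is no depth.
- optics.calibration(name): a dict with "K" (3x3 intrinsics, pixels), "pose" (4x4, takes a point from camera to world coordinates). Camera axes: x right, y down, z forward; pixel columns grow to the right and rows downward; lengths in m; the calibration is good to about 2 mm. A picture is of the moment at which its call begins. calibration takes no time and is no camera call.
- ticket.close_job(): hands the job in, once; it reports no verdict.
The state is a dict: "time": time; "joint_positions": joint angles; "qd": joint speeds; "joint_torque": joint torques, N m; "position": TCP position; "tool_rot": TCP orientation; "ft_force": force on the tool from outside, world axes, zero at the start; "torque": the same for the moment, N m; "grip_width": opening from 0.0 (shut) to 1.0 (fully open).
Only numpy, scipy, OpenCV 4.12 (cv2) and the standard library are available. Lean on these libraries where they do the work, as an engineer would, in place of code of your own. Each camera call takes 0.05 s, during which the arm holds its last target.

## Working session

There is one attempt and no reset: what is moved stays moved. The work goes in short steps, Python scripts to look and compute and a tool call to move; the robot and the scene stay as the last step left them, time stands still between calls to the robot, and variables do not carry over. Pictures are saved under pics/ and viewed, and the job is handed in when it is done.

Besides the shell and the picture viewer there is one more tool, called as name([rows], argument=value, ...), one row to a line, values as JSON. play_rows: Moves the arm, as the interface text tells. Its arguments: {"type":"object","properties":{"motion":{"type":"array"},"force":{"type":"number"}},"required":["motion"]}

```bash
mkdir -p pics; ls; python3 - <<'E'
from bench import ctrl, optics, ticket
import cv2, numpy as np
for n in ("scene","top"):
    im=optics.get_image(n); cv2.imwrite(f"pics/{n}0.png",im[:,:,::-1])
    c=optics.calibration(n); print(n,np.round(c["K"],1).tolist(),np.round(c["pose"],3).tolist())
print(ctrl.get_state())
E
```

```text
pics
scene [[428.5, 0.0, 279.8], [0.0, 428.5, 207.9], [0.0, 0.0, 1.0]] [[0.735, -0.389, 0.556, -0.115], [-0.678, -0.449, 0.581, -0.772], [0.023, -0.804, -0.594, 0.821], [0.0, 0.0, 0.0, 1.0]]
top [[522.9, 0.0, 283.7], [0.0, 522.9, 213.5], [0.0, 0.0, 1.0]] [[0.0, -0.986, 0.165, 0.296], [-1.0, 0.003, 0.017, -0.079], [-0.017, -0.165, -0.986, 1.435], [0.0, 0.0, 0.0, 1.0]]
{'time': 0.1, 'joint_positions': array([-1.19788873,  0.32180582, -0.07008733,  1.45155485,  0.02258946,
        1.37081215, -0.05688919]), 'qd': array([-4.39151299e-05, -1.33743276e-03,  2.46282406e-04, -1.39950950e-03,
        1.21988310e-03, -4.07419666e-04,  4.78297787e-04]), 'joint_torque': array([-1.52525549e-04, -4.92571235e+01, -4.05798331e-01, -3.13397849e+01,
       -6.41973526e-02,  3.94578825e-02,  6.03315380e-05]), 'position': array([0.22810345, 0.60807835, 0.19783304]), 'tool_rot': array([-5.60491908e-01, -3.09094569e+00,  2.79154558e-03]), 'ft_force': array([0.40001591, 0.34629439, 0.12180671]), 'torque': array([0.00644073, 0.0339198 , 0.02017304]), 'grip_width': 0.9995134013255802}
```

View pics/scene0.png

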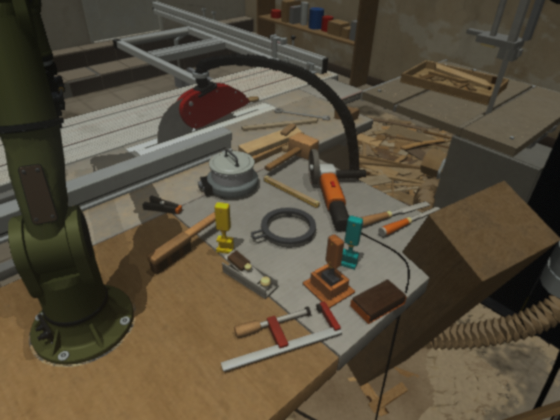

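View pics/top0.png

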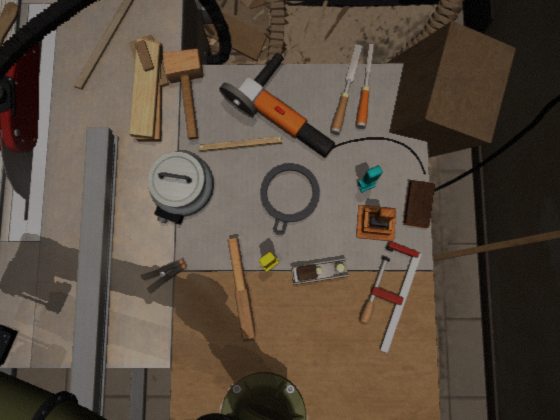

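Candidates for the lifter: yellow (scene 223,228 / top 269,262), turquoise (scene 353,240 / top 370,180), and a wood-handled one in an orange-brown stand (scene 334,250 / top 377,218). By the description it is the third. I'll check that in close crops.

```bash
python3 - <<'E'
import cv2, numpy as np
s=cv2.imread("pics/scene0.png");t=cv2.imread("pics/top0.png")
def c(im,x,y,w,h,k): return cv2.resize(im[y:y+h,x:x+w],None,fx=k,fy=k,interpolation=cv2.INTER_CUBIC)
cv2.imwrite("pics/cropS.png",c(s,295,210,80,100,6))
cv2.imwrite("pics/cropT.png",c(t,340,160,80,90,6))
cv2.imwrite("pics/cropL.png",np.hstack([c(t,140,145,80,80,5),c(s,195,140,80,80,5)]))
cv2.imwrite("pics/cropV.png",np.hstack([c(t,250,155,80,80,5),c(s,250,190,80,80,5)]))
E
```

```text
(no output)
```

View pics/cropS.png

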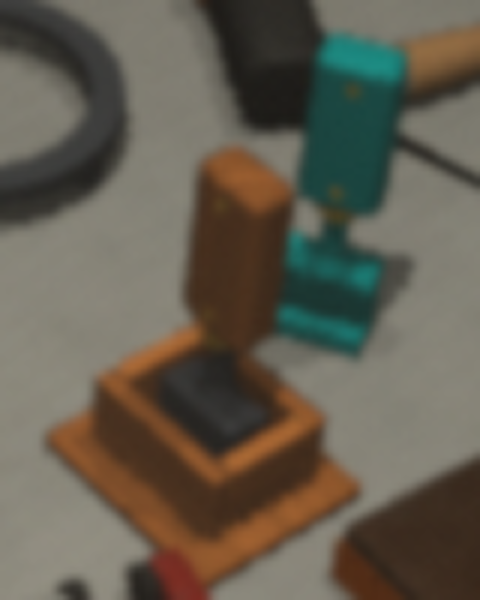

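View pics/cropT.png

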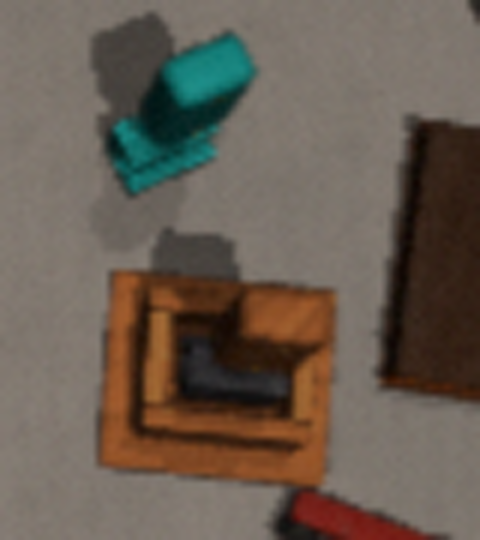

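View pics/cropL.png

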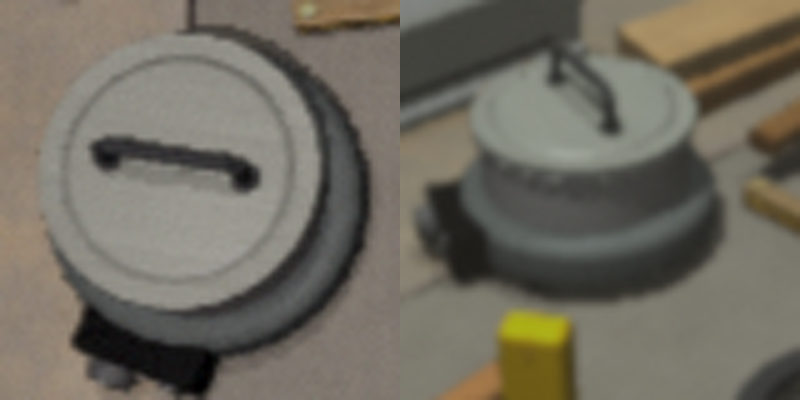

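View pics/cropV.png

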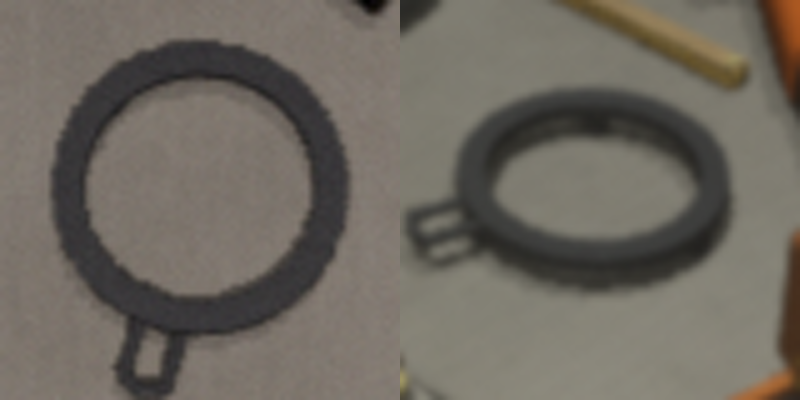

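Choice confirmed: the wood-handled lifter stands in the stand at top (388,213), with the hook's dark roof below it. The lid is at top (181,178) with a dark bar, and the trivet ring is at top (290,193). Now I'll measure them.

```bash
cat > h.py <<'E'
import numpy as np, cv2
from bench import ctrl, optics, ticket
C={n:optics.calibration(n) for n in("scene","top")}
def ray(n,p):
    K=np.array(C[n]["K"]);T=np.array(C[n]["pose"]);d=T[:3,:3]@np.linalg.inv(K)@[p[0],p[1],1]
    return T[:3,3],d
def plane(n,p,z):
    o,d=ray(n,p); return o+d*(z-o[2])/d[2]
def proj(n,X):
    K=np.array(C[n]["K"]);T=np.array(C[n]["pose"]);c=K@(T[:3,:3].T@(np.array(X)-T[:3,3]));return c[:2]/c[2]
def tri(p,q):
    o1,d1=ray("top",p);o2,d2=ray("scene",q);d1=d1/np.linalg.norm(d1);d2=d2/np.linalg.norm(d2)
    s=np.linalg.lstsq(np.c_[d1,-d2],o2-o1,rcond=None)[0];a=o1+d1*s[0];b=o2+d2*s[1]
    return (a+b)/2,np.linalg.norm(a-b)
def big(m,x0,y0,x1,y1):
    r=np.zeros_like(m);r[y0:y1,x0:x1]=m[y0:y1,x0:x1]
    n,l,s,_=cv2.connectedComponentsWithStats(r);i=1+np.argmax(s[1:,4]);return (l==i).astype(np.uint8)*255
E
python3 - <<'E'
from h import *
np.set_printoptions(precision=4,suppress=True)
t=cv2.imread("pics/top0.png");s=cv2.imread("pics/scene0.png")
g=cv2.cvtColor(t,cv2.COLOR_BGR2GRAY);gs=cv2.cvtColor(s,cv2.COLOR_BGR2GRAY)
# trivet
m=big((g<85).astype(np.uint8),250,155,330,222)
cn=max(cv2.findContours(m,0,cv2.CHAIN_APPROX_NONE)[0],key=cv2.contourArea)
e=cv2.fitEllipse(cn);print("trivet outer",e,plane("top",e[0],.028))
inn=cv2.findContours(m,cv2.RETR_CCOMP,cv2.CHAIN_APPROX_NONE)[0]
for c in inn:
    if len(c)>80 and c is not cn: e=cv2.fitEllipse(c);print(" ell",e,plane("top",e[0],.028))
# lid bar
m=big((g<75).astype(np.uint8),153,165,197,188)
ys,xs=np.nonzero(m);print("bar top",cv2.minAreaRect(np.c_[xs,ys].astype(np.float32)),xs.size)
m2=big((gs<85).astype(np.uint8),224,145,242,169)
ys,xs=np.nonzero(m2);print("bar scene bbox",xs.min(),xs.max(),ys.min(),ys.max(),xs.size)
# stand/handle hsv
h=cv2.cvtColor(t,cv2.COLOR_BGR2HSV)
m3=big(((h[...,0]<18)&(h[...,1]>110)&(h[...,2]>60)).astype(np.uint8),350,200,400,245)
m3=cv2.morphologyEx(m3,cv2.MORPH_CLOSE,np.ones((9,9)))
r=cv2.minAreaRect(np.argwhere(m3)[:,::-1].astype(np.float32));print("stand",r)
for p in cv2.boxPoints(r): print(plane("top",p,.008))
# lid plate
m4=big((g>95).astype(np.uint8),146,148,206,208)
hull=cv2.convexHull(max(cv2.findContours(m4,0,cv2.CHAIN_APPROX_NONE)[0],key=cv2.contourArea))
e=cv2.fitEllipse(hull);print("lid",e,plane("top",e[0],.095))
def up(im,x,y,w,hh,k): return cv2.resize(im[y:y+hh,x:x+w],None,fx=k,fy=k,interpolation=cv2.INTER_CUBIC)
cv2.imwrite("pics/bars.png",np.hstack([up(t,150,155,50,50,8),up(s,210,140,50,50,8)]))
cv2.imwrite("pics/hand.png",np.hstack([up(t,370,195,40,50,10),up(s,320,225,40,50,10)]))
E
```

```text
trivet outer ((289.39703369140625, 192.4509735107422), (58.76319122314453, 59.05958557128906), 15.731234550476074) [ 0.5905 -0.0701  0.028 ]
 ell ((289.39703369140625, 192.4509735107422), (58.76319122314453, 59.05958557128906), 15.731234550476074) [ 0.5905 -0.0701  0.028 ]
 ell ((289.3368835449219, 192.0939483642578), (43.6667594909668, 45.93202209472656), 76.2352066040039) [ 0.5915 -0.0699  0.028 ]
bar top ((174.56442260742188, 177.06509399414062), (33.6695556640625, 6.118406295776367), 8.426968574523926) 135
bar scene bbox 224 238 145 166 92
stand ((378.1881408691406, 224.6188201904297), (43.28411865234375, 36.41836166381836), 5.710592269897461)
[ 0.4596 -0.2488  0.008 ]
[ 0.5604 -0.2611  0.008 ]
[ 0.5479 -0.3794  0.008 ]
[ 0.4475 -0.3658  0.008 ]
lid ((161.86106872558594, 177.31044006347656), (62.799049377441406, 83.80955505371094), 92.35000610351562) [0.6185 0.2661 0.095 ]
```

View pics/bars.png

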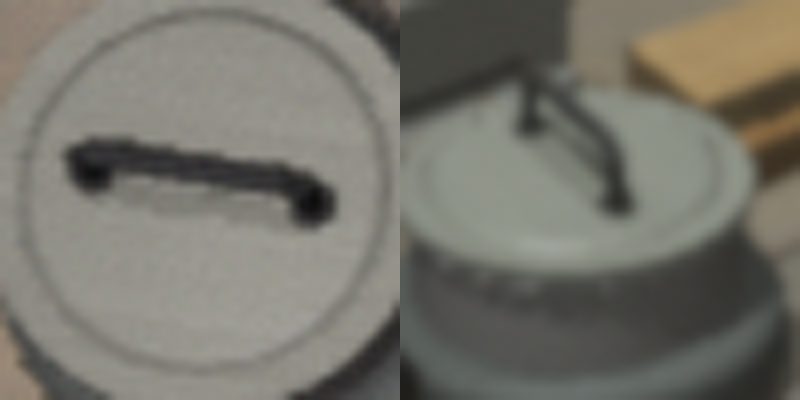

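View pics/hand.png

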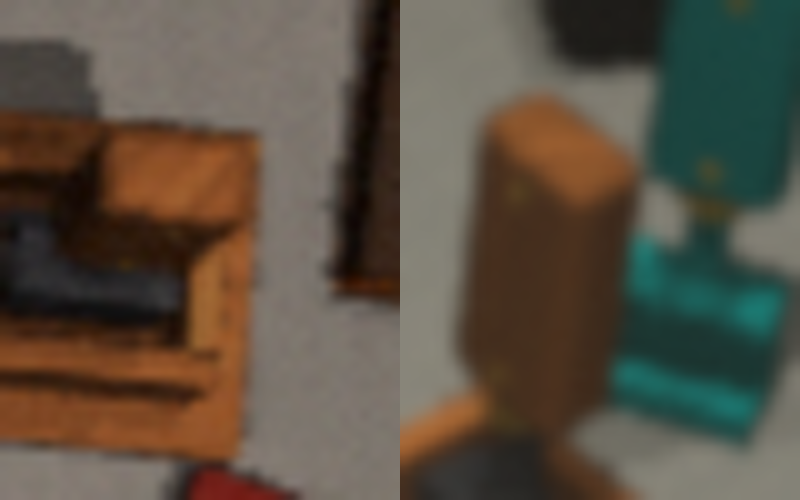

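```bash
python3 - <<'E'
from h import *
np.set_printoptions(precision=4,suppress=True)
print("handle top",tri((387.4,212.0),(335.8,239.5)),plane("top",(387.4,212.0),.170))
print("bar",tri((174.2,175.5),(231.1,153.5)),[plane("top",(174.2,175.5),z) for z in(.125,.131)])
a=plane("top",(150+95/8-.5,155+150/8-.5),.131);b=plane("top",(150+300/8-.5,155+182/8-.5),.131);print("bar dir deg from y",np.degrees(np.arctan2(-(a-b)[0],(a-b)[1])),np.linalg.norm(a-b))
c=[(110,270),(335,290),(325,487),(98,465)]
P=np.array([plane("top",(340+u/6-.4,160+v/6-.4),.008) for u,v in c]);print(P,P.mean(0))
for i,j in((3,0),(2,1)): d=P[j]-P[i];print(np.degrees(np.arctan2(d[1],d[0])),np.linalg.norm(d))
for i,j in((1,0),(2,3)): d=P[j]-P[i];print(np.degrees(np.arctan2(-d[0],d[1])),np.linalg.norm(d))
# lid plate circle via edges: Hough around expected
t=cv2.imread("pics/top0.png");g=cv2.cvtColor(t,cv2.COLOR_BGR2GRAY)
k=cv2.resize(g[140:230,135:225],None,fx=6,fy=6,interpolation=cv2.INTER_CUBIC)
cs=cv2.HoughCircles(k,cv2.HOUGH_GRADIENT,1,30,param1=80,param2=20,minRadius=150,maxRadius=185)
if cs is not None:
  for x,y,r in cs[0][:3]:
    p=(135+x/6-.4,140+y/6-.4);print("lid circ",p,r/6,plane("top",p,.096))
from scipy.spatial.transform import Rotation as R
print(R.from_rotvec(ctrl.get_state()["tool_rot"]).as_matrix())
E
```

```text
handle top (array([ 0.5114, -0.3109,  0.1673]), np.float64(0.000519020454639482)) [ 0.5111 -0.3106  0.17  ]
bar (array([0.614 , 0.2257, 0.1301]), np.float64(0.0015051980213769973)) [array([0.6159, 0.2265, 0.125 ]), array([0.6145, 0.2251, 0.131 ])]
bar dir deg from y -9.255666910905678 0.06734381495386081
[[ 0.5597 -0.2596  0.008 ]
 [ 0.55   -0.3627  0.008 ]
 [ 0.4588 -0.355   0.008 ]
 [ 0.4691 -0.252   0.008 ]] [ 0.5094 -0.3073  0.008 ]
-4.7909595915205845 0.0908327691291239
-4.8596027180554655 0.0914541859727823
-5.370023155363312 0.10355261997691184
-5.714752264671041 0.10345121113255047
lid circ (np.float32(175.18333), np.float32(178.18333)) 28.066666 [0.6157 0.2304 0.096 ]
[[-0.9363  0.3511 -0.0006]
 [ 0.3511  0.9363 -0.0017]
 [-0.0001 -0.0018 -1.    ]]
```

```bash
cat >> h.py <<'E'
from scipy.spatial.transform import Rotation as Rot
np.set_printoptions(precision=4,suppress=True)
def now():
    s=ctrl.get_state();R=Rot.from_rotvec(s["tool_rot"]).as_matrix()
    print("t %.2f pos %s yawy %.2f tilt %.2f F %s M %s w %.4f j7 %.2f"%(s["time"],s["position"],np.degrees(np.arctan2(R[1,1],R[0,1])),np.degrees(np.arccos(-R[2,2])),s["ft_force"],s["torque"],s["grip_width"],s["joint_positions"][6]))
    return s,R
def to(P,yaw=None,step=4.5):
    """shift in tool cm (and spin) to TCP P"""
    s,R=now();d=R.T@(np.array(P)-s["position"])*100
    n=int(np.ceil(np.linalg.norm(d)/step));print("shift cm",d,"rows",n,"per row",d/max(n,1))
    if yaw is not None:
        a=np.degrees(np.arctan2(R[1,1],R[0,1]));print("spin total rad",np.radians((a-yaw+180)%360-180))
E
python3 - <<'E'
from h import *
y=np.radians(-5.3);R=np.array([[-np.sin(y),np.cos(y),0],[np.cos(y),np.sin(y),0],[0,0,-1]])
W=[(.228,.608,.30),(.46,.28,.30),(.52,0,.30),(.511,-.309,.30)]
for a,b in zip(W,W[1:]):
    d=R@(np.array(b)-a)*100;n=int(np.ceil(np.linalg.norm(d)/4.6));print(n,d,d/n)
E
```

```text
9 [-30.5168  26.1306   0.    ] [-3.3908  2.9034  0.    ]
7 [-27.3261   8.5607   0.    ] [-3.9037  1.223   0.    ]
7 [-30.851    1.9581   0.    ] [-4.4073  0.2797  0.    ]
```

play_rows([
  [0, 0, 0, -1.3, 0.163],
  [0, 0, 0, -1.3, 0.163],
  [0, 0, 0, -1.3, 0.163],
  [0, 0, 0, -1.3, 0.163],
  [0, 0, 0, -1.3, 0.163],
  [0, 0, 0, -1.3, 0.163],
  [0, 0, 0, -1.3, 0.163],
  [0, 0, 0, -1.3, 0.163],
])

```text
time: 1.1
position: [0.2282, 0.6083, 0.3026]
tool_rot: [2.326, 2.11, -0.002]
ft_force: [0.2, -0.3, 0.2]
grip_width: 0.999
```

play_rows([
  [0, -3.4, 2.9, 0, 0],
  [0, -3.4, 2.9, 0, 0],
  [0, -3.4, 2.9, 0, 0],
  [0, -3.4, 2.9, 0, 0],
  [0, -3.4, 2.9, 0, 0],
  [0, -3.4, 2.9, 0, 0],
  [0, -3.4, 2.9, 0, 0],
  [0, -3.4, 2.9, 0, 0],
  [0, -3.4, 2.9, 0, 0],
  [0, -3.9, 1.2, 0, 0],
  [0, -3.9, 1.2, 0, 0],
  [0, -3.9, 1.2, 0, 0],
  [0, -3.9, 1.2, 0, 0],
  [0, -3.9, 1.2, 0, 0],
  [0, -3.9, 1.2, 0, 0],
  [0, -3.9, 1.2, 0, 0],
])

```text
time: 3.1
position: [0.5185, -0.0009, 0.3026]
tool_rot: [-2.321, -2.117, 0.0]
ft_force: [0.9, -0.5, -0.5]
grip_width: 1.001
```

play_rows([
  [0, -4.4, 0.3, 0, 0],
  [0, -4.4, 0.3, 0, 0],
  [0, -4.4, 0.3, 0, 0],
  [0, -4.4, 0.3, 0, 0],
  [0, -4.4, 0.3, 0, 0],
  [0, -4.4, 0.3, 0, 0],
  [0, -4.4, 0.3, 0, 0],
  [0, 0, 0, 0, 0],
  [0, 0, 0, 0, 0],
])

```text
time: 4.22
position: [0.5113, -0.3075, 0.3024]
tool_rot: [-2.32, -2.116, -0.0]
ft_force: [0.7, 0.8, -0.5]
grip_width: 1.0
```

```bash
python3 - <<'E'
from h import *
to((.511,-.309,.118),-5.3)
for n in("scene","top"): cv2.imwrite(f"pics/{n}1.png",optics.get_image(n)[:,:,::-1])
a=cv2.imread("pics/top1.png")[150:290,310:450];b=cv2.imread("pics/scene1.png")[130:330,250:450]
cv2.imwrite("pics/c1.png",np.hstack([cv2.resize(a,(400,400)),cv2.resize(b,(400,400))]))
E
```

```text
t 4.22 pos [ 0.5113 -0.3075  0.3024] yawy -5.26 tilt 0.07 F [ 0.7018  0.8245 -0.4793] M [-0.0767  0.0446  0.0513] w 0.9998 j7 0.56
shift cm [-0.171  -0.0036 18.4352] rows 5 per row [-0.0342 -0.0007  3.687 ]
spin total rad 0.0007212470590344313
```

View pics/c1.png

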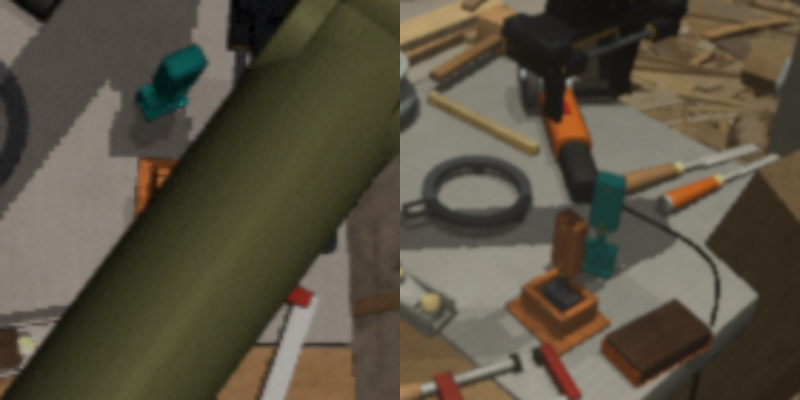

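play_rows([
  [0, -0.17, 0, 3.5, 0],
  [0, 0, 0, 3.5, 0],
  [0, 0, 0, 3.5, 0],
  [0, 0, 0, 3.5, 0],
  [0, 0, 0, 2.4, 0],
  [0, 0, 0, 2.0, 0],
  [0, 0, 0, 0, 0],
  [0, 0, 0, 0, 0],
])

```text
time: 5.32
position: [0.5118, -0.3101, 0.1198]
tool_rot: [2.32, 2.117, 0.001]
ft_force: [0.8, 0.3, -0.1]
grip_width: 1.002
```

```bash
python3 - <<'E'
from h import *
to((.511,-.309,.118),-5.3)
b=optics.get_image("scene")[:,:,::-1][190:310,270:390];cv2.imwrite("pics/c2.png",cv2.resize(b,(600,600)))
E
```

```text
t 5.33 pos [ 0.5118 -0.3101  0.1198] yawy -5.24 tilt 0.09 F [ 0.7714  0.2754 -0.0747] M [-0.1128  0.0198 -0.0311] w 1.0023 j7 0.64
shift cm [ 0.0998 -0.0932  0.1844] rows 1 per row [ 0.0998 -0.0932  0.1844]
spin total rad 0.0010148673582152223
```

View pics/c2.png

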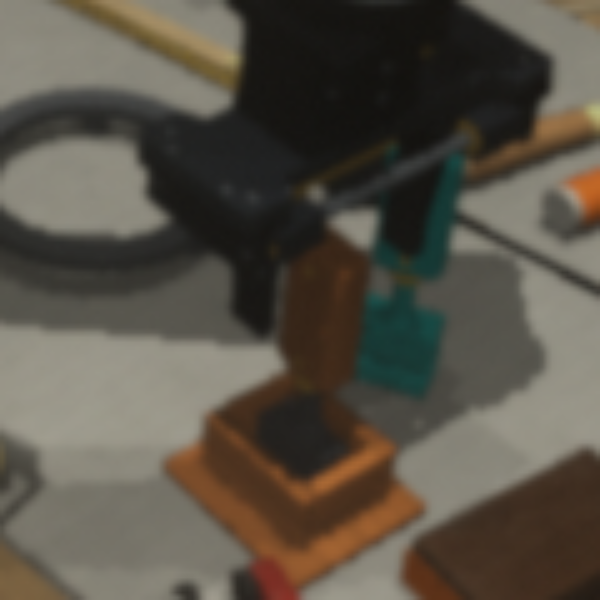

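play_rows([
  [0, 0, -0.05, 0.2, 0],
  [1, 0, 0, 0, 0],
  [1, 0, 0, 0, 0],
  [1, 0, 0, 0, 0],
  [1, 0, 0, 0, 0],
  [1, 0, 0, 0, 0],
  [1, 0, 0, 0, 0],
  [1, 0, 0, 0, 0],
], force=50)

```text
time: 6.38
position: [0.5106, -0.3099, 0.1168]
tool_rot: [2.321, 2.117, 0.0]
ft_force: [-0.2, -0.4, -0.1]
grip_width: 0.289
```

```bash
python3 - <<'E'
from h import *
now()
E
```

```text
t 6.38 pos [ 0.5106 -0.3099  0.1168] yawy -5.27 tilt 0.00 F [-0.2359 -0.4495 -0.1142] M [-0.1128  0.0946 -0.0312] w 0.2892 j7 0.64
```

play_rows([
  [1, 0, 0, -1, 0],
  [1, 0, 0, -2, 0],
  [1, 0, 0, -3, 0],
  [1, 0, 0, -3.5, 0],
  [1, 0, 0, -3.5, 0],
  [1, 0, 0, -3.5, 0],
  [1, 0, 0, -3, 0],
  [1, 0, 0, 0, 0],
])

```text
time: 7.38
position: [0.5114, -0.3113, 0.3152]
tool_rot: [2.318, 2.113, 0.004]
ft_force: [0.6, 0.5, -2.6]
grip_width: 0.272
```

```bash
python3 - <<'E'
from h import *
now()
b=optics.get_image("scene")[:,:,::-1][90:310,250:470];cv2.imwrite("pics/c3.png",cv2.resize(b,(600,600),interpolation=cv2.INTER_CUBIC))
E
```

```text
t 7.38 pos [ 0.5114 -0.3113  0.3152] yawy -5.30 tilt 0.33 F [ 0.5836  0.466  -2.6004] M [-0.1478  0.0648 -0.0158] w 0.2720 j7 0.57
```

View pics/c3.png

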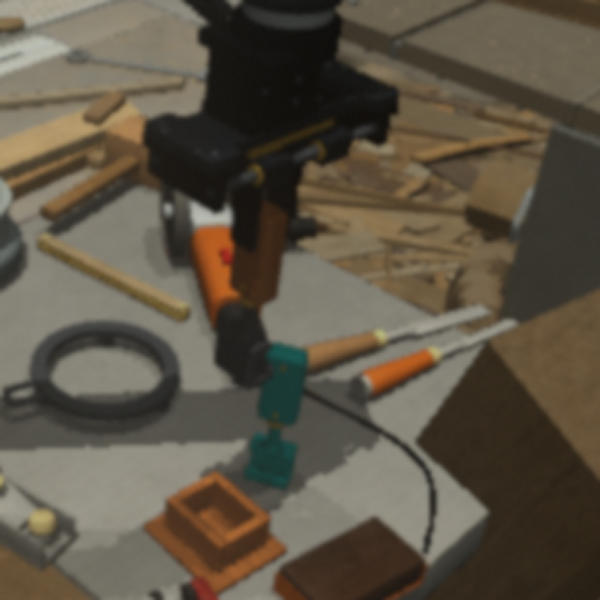

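```bash
python3 - <<'E'
from h import *
to((.58,.2312,.315),-9.3,4.6)
E
```

```text
t 7.42 pos [ 0.5108 -0.3105  0.313 ] yawy -5.29 tilt 0.14 F [ 0.1532  1.2475 -2.9437] M [-0.1233  0.0044  0.0033] w 0.2728 j7 0.57
shift cm [54.5749  1.8972 -0.2312] rows 12 per row [ 4.5479  0.1581 -0.0193]
spin total rad 0.069946465081613
```

play_rows([
  [1, 2, 0.1, 0, 0],
  [1, 4.2, 0.15, 0, 0],
  [1, 4.5, 0.15, 0, 0],
  [1, 4.5, 0.15, 0, 0],
  [1, 4.5, 0.15, 0, 0],
  [1, 4.5, 0.15, 0, 0],
  [1, 4.5, 0.15, 0, 0],
  [1, 4.5, 0.15, 0, 0],
  [1, 4.5, 0.15, 0, 0],
  [1, 4.5, 0.15, 0, 0],
  [1, 4.5, 0.15, 0, 0],
  [1, 4.5, 0.15, 0, 0],
  [1, 2.5, 0.1, 0, 0],
  [1, 1, 0, 0, 0.07],
  [1, 0, 0, 0, 0],
  [1, 0, 0, 0, 0],
])

```text
time: 9.43
position: [0.5794, 0.2313, 0.3117]
tool_rot: [2.394, 2.033, -0.001]
ft_force: [-0.0, 0.3, -3.6]
grip_width: 0.272
```

```bash
python3 - <<'E'
from h import *
to((.58,.2312,.2158),-9.3,4.6)
b=optics.get_image("scene")[:,:,::-1][30:230,140:340];cv2.imwrite("pics/c4.png",cv2.resize(b,(600,600),interpolation=cv2.INTER_CUBIC))
E
```

```text
t 9.43 pos [0.5794 0.2313 0.3117] yawy -9.34 tilt 0.06 F [-0.0283  0.2636 -3.6425] M [-0.098   0.0677 -0.0155] w 0.2720 j7 -0.48
shift cm [0.0117 0.0624 9.5862] rows 3 per row [0.0039 0.0208 3.1954]
spin total rad -0.0006837661403880502
```

View pics/c4.png

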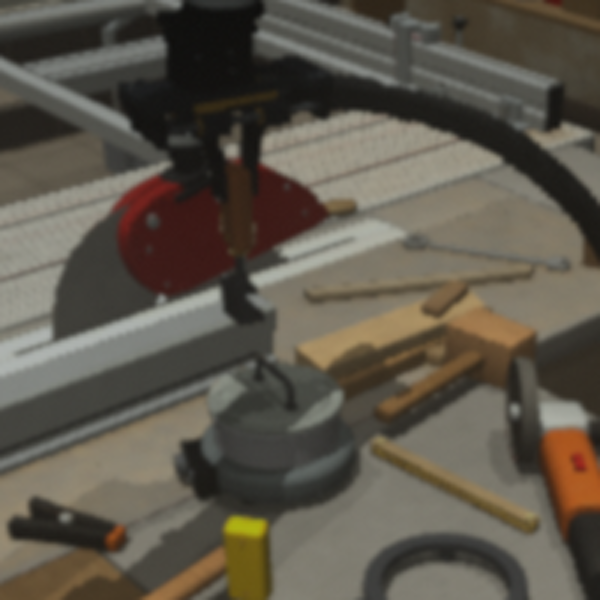

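play_rows([
  [1, 0, 0, 2, 0],
  [1, 0, 0, 2.5, 0],
  [1, 0, 0, 2.5, 0],
  [1, 0, 0, 1.2, 0],
  [1, 0, 0, 0.6, 0],
  [1, 0, 0, 0.5, 0],
  [1, 0, 0, 0, 0],
  [1, 0, 0, 0, 0],
])

```text
time: 10.48
position: [0.5796, 0.2332, 0.2195]
tool_rot: [2.394, 2.034, 0.002]
ft_force: [0.8, 0.6, -1.5]
grip_width: 0.273
```

```bash
python3 - <<'E'
from h import *
to((.58,.2312,.2158),-9.3,4.6)
b=optics.get_image("scene")[:,:,::-1][110:210,180:280];cv2.imwrite("pics/c5.png",cv2.resize(b,(700,590),interpolation=cv2.INTER_CUBIC))
E
```

```text
t 10.47 pos [0.5796 0.2332 0.2195] yawy -9.27 tilt 0.06 F [ 0.7624  0.5982 -1.4627] M [-0.0786  0.0234  0.0156] w 0.2728 j7 -0.47
shift cm [-0.194   0.0712  0.3728] rows 1 per row [-0.194   0.0712  0.3728]
spin total rad 0.0004476299529845839
```

View pics/c5.png

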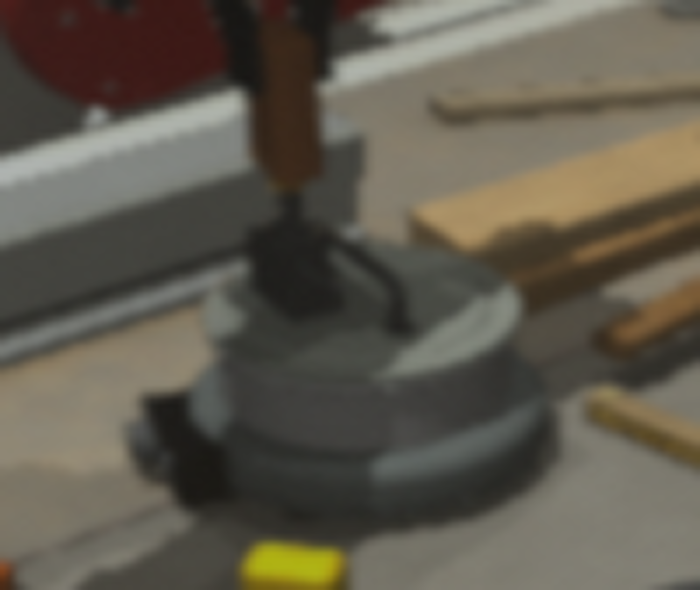

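play_rows([
  [1, -0.1, 0, 0.3, 0],
  [1, 0, 0.5, 0, 0],
  [1, 0, 0.5, 0, 0],
  [1, 0, 0.5, 0, 0],
  [1, 0, 0.5, 0, 0],
  [1, 0, 0.5, 0, 0],
  [1, 0, 0.3, 0, 0],
  [1, 0, 0, 0, 0],
  [1, 0, 0, 0, 0],
])

```text
time: 11.65
position: [0.6066, 0.2277, 0.2159]
tool_rot: [-2.394, -2.035, 0.0]
ft_force: [0.1, -0.2, -2.9]
grip_width: 0.27
```

```bash
python3 - <<'E'
from h import *
to((.6145,.2255,.2158),-9.3,4.6)
b=optics.get_image("scene")[:,:,::-1][110:210,180:280];cv2.imwrite("pics/c6.png",cv2.resize(b,(700,590),interpolation=cv2.INTER_CUBIC))
E
```

```text
t 11.65 pos [0.6066 0.2277 0.2159] yawy -9.27 tilt 0.01 F [ 0.1141 -0.1961 -2.9106] M [-0.0352 -0.0071  0.0551] w 0.2704 j7 -0.42
shift cm [-0.0866  0.8134  0.0062] rows 1 per row [-0.0866  0.8134  0.0062]
spin total rad 0.0004759940746124141
```

View pics/c6.png

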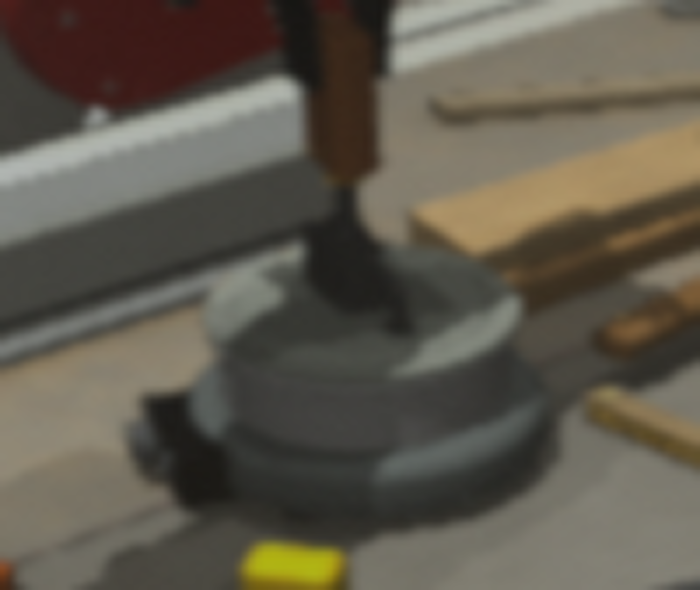

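play_rows([
  [1, 0, 0.4, 0, 0],
  [1, 0, 0.3, 0, 0],
  [1, 0, 0, 0, 0],
  [1, 0, 0, 0, 0],
])

```text
time: 12.2
position: [0.6136, 0.2264, 0.2158]
tool_rot: [-2.394, -2.034, 0.0]
ft_force: [0.8, -0.6, -2.4]
grip_width: 0.267
```

play_rows([
  [1, 0, 0.1, 0, 0],
  [1, 0, 0.1, 0, 0],
  [1, 0, 0, 0, 0],
  [1, 0, 0, 0, 0],
])

```text
time: 12.7
position: [0.6156, 0.2262, 0.2159]
tool_rot: [-2.394, -2.035, -0.0]
ft_force: [-0.3, 0.1, -2.4]
grip_width: 0.272
```

play_rows([
  [1, 0, 0.1, 0, 0],
  [1, 0, 0, 0, 0],
  [1, 0, 0, 0, 0],
])

```text
time: 13.08
position: [0.6162, 0.2261, 0.2158]
tool_rot: [-2.393, -2.034, 0.001]
ft_force: [-1.8, 0.6, -2.5]
grip_width: 0.271
```

play_rows([
  [1, 0, 0.1, 0, 0],
  [1, 0, 0, 0, 0],
  [1, 0, 0, 0, 0],
])

```text
time: 13.45
position: [0.6174, 0.2259, 0.2158]
tool_rot: [-2.393, -2.034, 0.0]
ft_force: [-3.3, 1.1, -2.2]
grip_width: 0.27
```

play_rows([
  [1, 0, -0.4, 0, 0],
  [1, 0, 0, -0.4, 0],
  [1, 0, 0, -0.3, 0],
  [1, 0, 0, 0, 0],
  [1, 0, 0, 0, 0],
])

```text
time: 14.08
position: [0.6138, 0.2264, 0.2229]
tool_rot: [2.394, 2.034, 0.0]
ft_force: [-0.8, -0.3, -2.1]
grip_width: 0.27
```

play_rows([
  [1, 0, 0, -0.1, 0],
  [1, 0, 0, -0.1, 0],
  [1, 0, 0, 0, 0],
  [1, 0, 0, 0, 0],
])

```text
time: 14.58
position: [0.6136, 0.2264, 0.2249]
tool_rot: [-2.394, -2.034, -0.0]
ft_force: [0.7, 0.1, -2.2]
grip_width: 0.27
```

play_rows([
  [1, 0, 0, -0.1, 0],
  [1, 0, 0, 0, 0],
  [1, 0, 0, 0, 0],
])

```text
time: 14.95
position: [0.6137, 0.2265, 0.2259]
tool_rot: [-2.394, -2.034, -0.0]
ft_force: [-0.4, 0.0, -1.4]
grip_width: 0.267
```

play_rows([
  [1, 0, 0, -0.1, 0],
  [1, 0, 0, 0, 0],
  [1, 0, 0, 0, 0],
])

```text
time: 15.32
position: [0.6135, 0.2264, 0.226]
tool_rot: [-2.394, -2.034, 0.001]
ft_force: [0.8, -0.7, -8.5]
grip_width: 0.269
```

play_rows([
  [1, 0, 0, -0.1, 0],
  [1, 0, 0, 0, 0],
  [1, 0, 0, 0, 0],
])

```text
time: 15.7
position: [0.6132, 0.2263, 0.2262]
tool_rot: [-2.394, -2.034, 0.003]
ft_force: [2.5, 0.3, -19.9]
grip_width: 0.27
```

play_rows([
  [1, 0, 0, 0.37, 0],
  [1, 0, 0, 0, -0.05],
  [1, 0, 0, 0, -0.05],
  [1, 0, 0, 0, -0.05],
  [1, 0, 0, 0, 0],
  [1, 0, 0, 0, 0],
])

```text
time: 16.45
position: [0.6141, 0.2264, 0.2259]
tool_rot: [2.236, 2.207, 0.003]
ft_force: [0.8, -0.9, -2.3]
grip_width: 0.273
```

```bash
python3 -c "
from h import *
now()"
```

```text
t 16.45 pos [0.6141 0.2264 0.2259] yawy -0.75 tilt 0.12 F [ 0.7971 -0.8753 -2.2912] M [-0.2081 -0.0353 -0.157 ] w 0.2733 j7 -0.27
```

play_rows([
  [1, 0, 0, 0.1, -0.05],
  [1, 0, 0, 0, -0.05],
  [1, 0, 0, 0, -0.05],
  [1, 0, 0, 0, -0.05],
  [1, 0, 0, 0, 0],
  [1, 0, 0, 0, 0],
])

```text
time: 17.2
position: [0.6142, 0.2267, 0.2243]
tool_rot: [2.004, 2.419, 0.003]
ft_force: [0.1, 1.4, -1.1]
grip_width: 0.266
```

```bash
python3 -c "
from h import *
now()"
```

```text
t 17.20 pos [0.6142 0.2267 0.2243] yawy 10.72 tilt 0.12 F [ 0.0735  1.3905 -1.0938] M [-0.0254 -0.0896 -0.1078] w 0.2662 j7 -0.08
```

play_rows([
  [1, 0, 0, 0, -0.05],
  [1, 0, 0, 0, -0.05],
  [1, 0, 0, 0, -0.05],
  [1, 0, 0, 0, 0],
  [1, 0, 0, 0, 0],
])

```text
time: 17.82
position: [0.614, 0.2265, 0.2238]
tool_rot: [1.817, 2.562, 0.002]
ft_force: [-0.3, 0.2, 1.5]
grip_width: 0.27
```

```bash
python3 -c "
from h import *
now()"
```

```text
t 17.82 pos [0.614  0.2265 0.2238] yawy 19.30 tilt 0.06 F [-0.3037  0.2255  1.4606] M [-0.0387 -0.0203 -0.1452] w 0.2703 j7 0.06
```

play_rows([
  [1, 0, 0, 0, -0.03],
  [1, 0, 0, 0, -0.03],
  [1, 0, 0, 0, 0],
])

```text
time: 18.2
position: [0.614, 0.2265, 0.2238]
tool_rot: [1.738, 2.616, 0.002]
ft_force: [-0.1, 0.2, 2.8]
grip_width: 0.277
```

```bash
python3 -c "
from h import *
now()"
```

```text
t 18.20 pos [0.614  0.2265 0.2238] yawy 22.82 tilt 0.07 F [-0.1096  0.2346  2.8175] M [-0.0046  0.0032 -0.2674] w 0.2767 j7 0.12
```

play_rows([
  [1, 0, 0, -0.05, -0.025],
  [1, 0, 0, 0, 0],
  [1, 0, 0, 0, 0],
])

```text
time: 18.58
position: [0.6138, 0.2265, 0.2238]
tool_rot: [1.705, 2.638, 0.001]
ft_force: [0.6, -0.2, 2.3]
grip_width: 0.27
```

```bash
python3 -c "
from h import *
now()
im=optics.get_image('scene')[:,:,::-1];b=im[110:210,180:280];cv2.imwrite('pics/c7.png',cv2.resize(b,(700,590),interpolation=cv2.INTER_CUBIC))"
```

```text
t 18.57 pos [0.6138 0.2265 0.2238] yawy 24.24 tilt 0.03 F [ 0.563  -0.2334  2.2666] M [ 0.0192 -0.2123 -0.1867] w 0.2699 j7 0.15
```

View pics/c7.png

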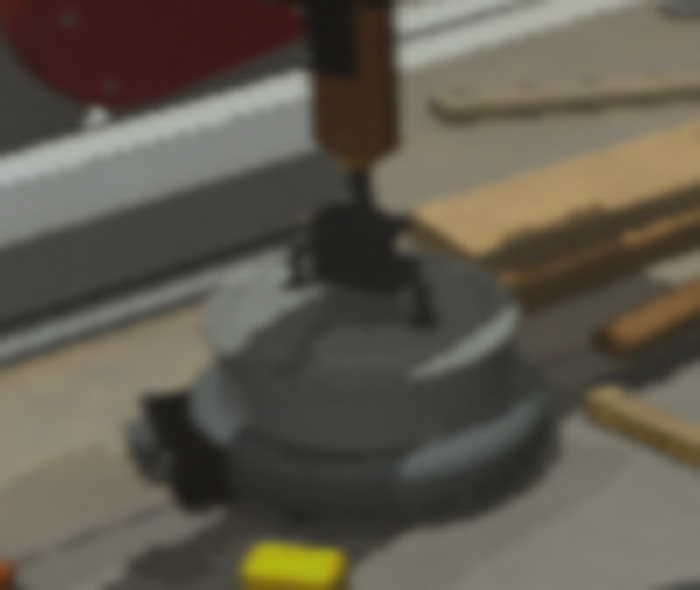

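The picture shows the loop inside the hook, with posts visible on both sides at crop (297,270) and (420,315). The lid is turning. I'll continue in small steps.

play_rows([
  [1, 0, 0, 0, -0.03],
  [1, 0, 0, 0, -0.02],
  [1, 0, 0, 0, 0],
  [1, 0, 0, 0, 0],
])

```text
time: 19.12
position: [0.6137, 0.2265, 0.2238]
tool_rot: [1.639, 2.68, 0.0]
ft_force: [0.9, -0.5, 4.1]
grip_width: 0.271
```

```bash
python3 -c "
from h import *
now()"
```

```text
t 19.12 pos [0.6137 0.2265 0.2238] yawy 27.10 tilt 0.01 F [ 0.9017 -0.5471  4.0645] M [-0.0206 -0.1252 -0.3202] w 0.2705 j7 0.19
```

play_rows([
  [1, 0, 0, -0.1, 0],
  [1, 0, 0, 0, 0],
  [1, 0, 0, 0, 0],
])

```text
time: 19.5
position: [0.6134, 0.2264, 0.2241]
tool_rot: [-1.639, -2.68, 0.001]
ft_force: [1.6, 0.4, -2.8]
grip_width: 0.273
```

```bash
python3 -c "
from h import *
now()"
```

```text
t 19.50 pos [0.6134 0.2264 0.2241] yawy 27.11 tilt 0.05 F [ 1.5633  0.4356 -2.7959] M [ 0.0312 -0.421  -0.1881] w 0.2730 j7 0.19
```

play_rows([
  [1, 0, 0, 0, -0.03],
  [1, 0, 0, 0, -0.02],
  [1, 0, 0, 0, 0],
  [1, 0, 0, 0, 0],
])

```text
time: 20.0
position: [0.6134, 0.2266, 0.2245]
tool_rot: [-1.571, -2.72, 0.0]
ft_force: [0.2, 0.4, -0.7]
grip_width: 0.274
```

```bash
python3 -c "
from h import *
now()"
```

```text
t 20.00 pos [0.6134 0.2266 0.2245] yawy 29.98 tilt 0.03 F [ 0.24    0.3643 -0.7039] M [ 0.1211 -0.0995 -0.1808] w 0.2738 j7 0.24
```

play_rows([
  [1, 0, 0, 0, -0.03],
  [1, 0, 0, 0, 0],
  [1, 0, 0, 0, 0],
])

```text
time: 20.38
position: [0.6135, 0.2265, 0.2246]
tool_rot: [-1.53, -2.743, 0.0]
ft_force: [0.1, 0.0, -1.4]
grip_width: 0.272
```

```bash
python3 -c "
from h import *
now()"
```

```text
t 20.38 pos [0.6135 0.2265 0.2246] yawy 31.69 tilt 0.01 F [ 0.0783  0.0196 -1.4044] M [ 0.1166  0.0839 -0.1561] w 0.2717 j7 0.27
```

play_rows([
  [1, 0, 0, 0, -0.03],
  [1, 0, 0, 0, -0.02],
  [1, 0, 0, 0, 0],
  [1, 0, 0, 0, 0],
])

```text
time: 20.88
position: [0.6137, 0.2263, 0.2247]
tool_rot: [1.462, 2.781, -0.0]
ft_force: [0.1, 0.1, -0.9]
grip_width: 0.271
```

```bash
python3 -c "
from h import *
now()"
```

```text
t 20.88 pos [0.6137 0.2263 0.2247] yawy 34.54 tilt 0.01 F [ 0.0764  0.0737 -0.9131] M [ 0.0086 -0.0058 -0.1256] w 0.2714 j7 0.32
```

play_rows([
  [1, 0, 0, 0, -0.03],
  [1, 0, 0, 0, 0],
  [1, 0, 0, 0, 0],
])

```text
time: 21.25
position: [0.6137, 0.2264, 0.2247]
tool_rot: [1.42, 2.802, 0.0]
ft_force: [0.6, -0.1, -1.9]
grip_width: 0.277
```

```bash
python3 -c "
from h import *
now()"
```

```text
t 21.25 pos [0.6137 0.2264 0.2247] yawy 36.27 tilt 0.01 F [ 0.6425 -0.0518 -1.934 ] M [-0.0064 -0.065  -0.2047] w 0.2766 j7 0.35
```

play_rows([
  [1, 0, 0, 0, -0.03],
  [1, 0, 0, 0, -0.01],
  [1, 0, 0, 0, 0],
  [1, 0, 0, 0, 0],
])

```text
time: 21.75
position: [0.6137, 0.2266, 0.2248]
tool_rot: [1.363, 2.83, 0.001]
ft_force: [0.4, 1.4, -1.6]
grip_width: 0.268
```

```bash
python3 -c "
from h import *
now()"
```

```text
t 21.75 pos [0.6137 0.2266 0.2248] yawy 38.56 tilt 0.02 F [ 0.3765  1.4353 -1.6067] M [ 0.2051 -0.1755 -0.2097] w 0.2681 j7 0.39
```

play_rows([
  [1, 0, 0, 0, -0.03],
  [1, 0, 0, 0, 0],
  [1, 0, 0, 0, 0],
])

```text
time: 22.12
position: [0.6138, 0.2266, 0.2248]
tool_rot: [1.321, 2.85, 0.001]
ft_force: [0.4, 0.9, -2.2]
grip_width: 0.272
```

```bash
python3 -c "
from h import *
now()"
```

```text
t 22.12 pos [0.6138 0.2266 0.2248] yawy 40.28 tilt 0.03 F [ 0.4346  0.8572 -2.239 ] M [ 0.3779 -0.2469 -0.3451] w 0.2722 j7 0.42
```

play_rows([
  [1, 0, 0, 0, -0.015],
  [1, 0, 0, 0, 0],
  [1, 0, 0, 0, 0],
])

```text
time: 22.5
position: [0.6138, 0.2265, 0.2247]
tool_rot: [1.3, 2.86, 0.001]
ft_force: [-0.1, 1.6, -1.5]
grip_width: 0.268
```

```bash
python3 -c "
from h import *
now()"
```

```text
t 22.50 pos [0.6138 0.2265 0.2247] yawy 41.13 tilt 0.03 F [-0.1008  1.5669 -1.5364] M [ 0.4395 -0.3573 -0.5601] w 0.2680 j7 0.43
```

Torque rose past the friction range (-0.35, then -0.56 N·m for 0.015 rad), so that is the stop. I'll back off to the middle of the play and lift.

play_rows([
  [1, 0, 0, 0, 0.03],
  [1, 0, 0, 0, 0.04],
  [1, 0, 0, 0, 0.04],
  [1, 0, 0, 0, 0],
  [1, 0, 0, 0, 0],
])

```text
time: 23.12
position: [0.6132, 0.2261, 0.2243]
tool_rot: [-1.453, -2.785, 0.002]
ft_force: [-0.7, 1.0, -2.8]
grip_width: 0.271
```

```bash
python3 -c "
from h import *
now()"
```

```text
t 23.12 pos [0.6132 0.2261 0.2243] yawy 34.87 tilt 0.08 F [-0.6614  1.0233 -2.8012] M [-0.0449 -0.0347  0.0246] w 0.2705 j7 0.32
```

play_rows([
  [1, 0, 0, -0.15, 0],
  [1, 0, 0, -0.1, 0],
  [1, 0, 0, 0, 0],
  [1, 0, 0, 0, 0],
])

```text
time: 23.62
position: [0.6134, 0.2262, 0.227]
tool_rot: [-1.455, -2.784, 0.001]
ft_force: [-0.6, -0.3, -4.0]
grip_width: 0.269
```

```bash
python3 -c "
from h import *
now()"
```

```text
t 23.62 pos [0.6134 0.2262 0.227 ] yawy 34.83 tilt 0.04 F [-0.594  -0.3481 -3.9514] M [-0.2478  0.1888 -0.0054] w 0.2692 j7 0.32
```

play_rows([
  [1, 0, 0, -0.15, 0],
  [1, 0, 0, -0.15, 0],
  [1, 0, 0, 0, 0],
  [1, 0, 0, 0, 0],
])

```text
time: 24.12
position: [0.6136, 0.2264, 0.23]
tool_rot: [-1.455, -2.785, 0.0]
ft_force: [0.8, 0.2, -5.9]
grip_width: 0.271
```

```bash
python3 -c "
from h import *
now()
im=optics.get_image('scene')[:,:,::-1];b=im[110:210,180:280];cv2.imwrite('pics/c8.png',cv2.resize(b,(700,590),interpolation=cv2.INTER_CUBIC))"
```

```text
t 24.12 pos [0.6136 0.2264 0.23  ] yawy 34.84 tilt 0.01 F [ 0.767   0.1706 -5.8688] M [-0.0563 -0.0296 -0.0678] w 0.2712 j7 0.32
```

View pics/c8.png

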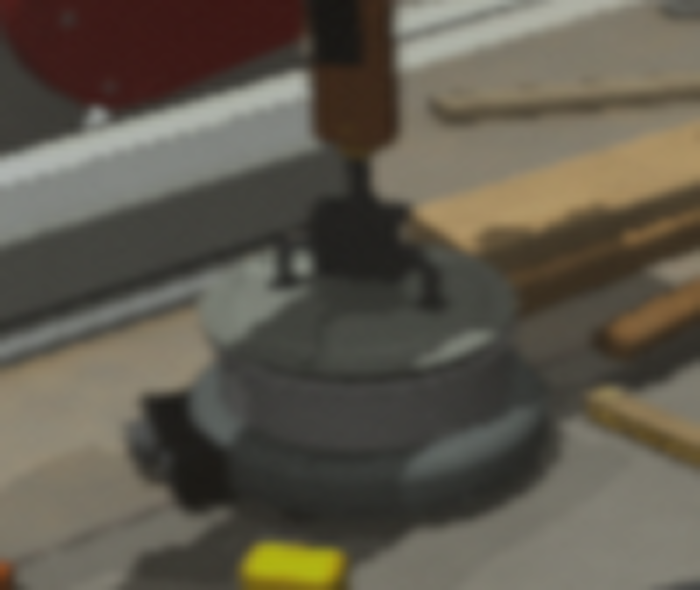

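play_rows([
  [1, 0, 0, -0.3, 0],
  [1, 0, 0, -0.5, 0],
  [1, 0, 0, -0.7, 0],
  [1, 0, 0, -0.8, 0],
  [1, 0, 0, -0.8, 0],
  [1, 0, 0, -0.8, 0],
  [1, 0, 0, -0.7, 0],
  [1, 0, 0, -0.4, 0],
  [1, 0, 0, 0, 0],
  [1, 0, 0, 0, 0],
  [1, 0, 0, 0, 0],
])

```text
time: 25.55
position: [0.6134, 0.2264, 0.2797]
tool_rot: [-1.454, -2.784, 0.001]
ft_force: [0.8, -0.8, -5.8]
grip_width: 0.272
```

```bash
python3 -c "
from h import *
now()
im=optics.get_image('scene')[:,:,::-1];b=im[80:210,160:290];cv2.imwrite('pics/c9.png',cv2.resize(b,(590,590),interpolation=cv2.INTER_CUBIC))
im=optics.get_image('top')[:,:,::-1];cv2.imwrite('pics/t9.png',im)"
```

```text
t 25.55 pos [0.6134 0.2264 0.2797] yawy 34.84 tilt 0.04 F [ 0.7956 -0.7504 -5.8286] M [-0.0717 -0.0483 -0.0479] w 0.2717 j7 0.32
```

View pics/c9.png

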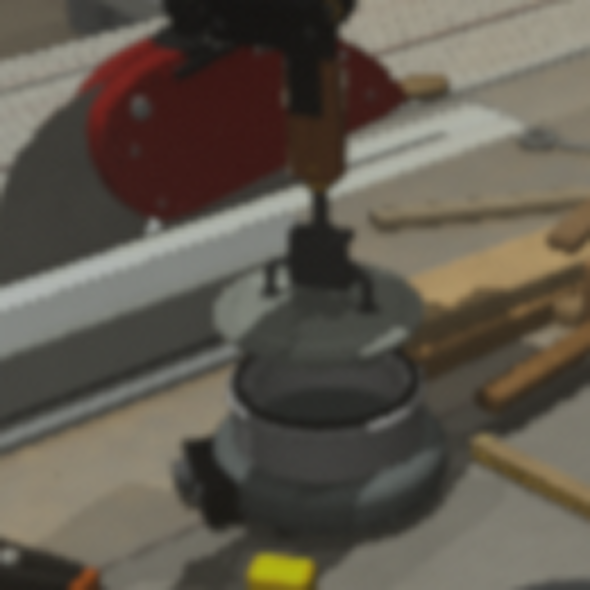

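View pics/t9.png

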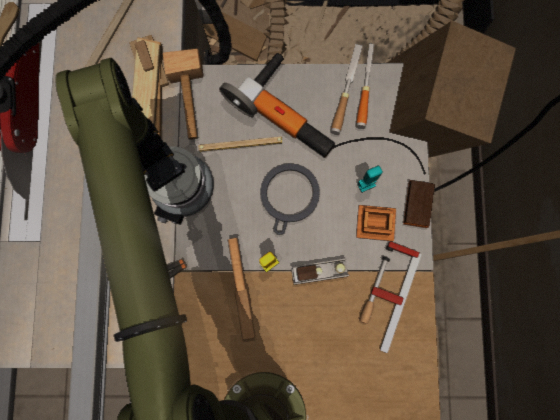

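```bash
python3 - <<'E'
from h import *
p=(160+(325+.5)/4.538-.5,80+(387+.5)/4.538-.5);print("pot rim",p,plane("scene",p,.09))
q=[(160+(u+.5)/4.538-.5,80+(v+.5)/4.538-.5) for u,v in((272,290),(367,305))]
A,B=[plane("scene",x,.1575) for x in q];print("post feet",A,B,(A+B)/2,np.linalg.norm(A-B))
t=cv2.imread("pics/t9.png");cv2.imwrite("pics/st9.png",cv2.resize(t[200:244,352:402],None,fx=12,fy=12,interpolation=cv2.INTER_CUBIC))
to((.591,-.070,.28),step=4)
E
```

```text
pot rim (231.22763331864257, 164.89003966505067) [0.6094 0.2231 0.09  ]
post feet [0.5961 0.2629 0.1575] [0.6339 0.2016 0.1575] [0.615  0.2322 0.1575] 0.07196140314204907
t 25.65 pos [0.6135 0.2264 0.2799] yawy 34.84 tilt 0.02 F [ 0.5699  0.1673 -5.8559] M [-0.0963 -0.0069 -0.0029] w 0.2681 j7 0.32
shift cm [-23.0427 -18.7829  -0.0033] rows 8 per row [-2.8803 -2.3479 -0.0004]
```

View pics/st9.png

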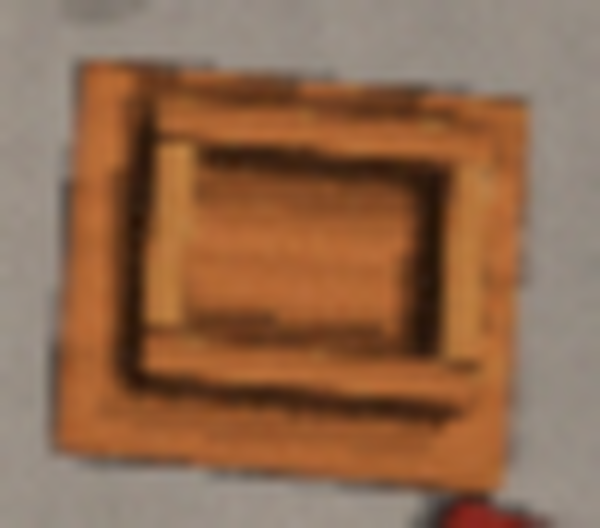

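play_rows([
  [1, -0.47, -0.38, 0, 0],
  [1, -0.93, -0.76, 0, 0],
  [1, -1.4, -1.14, 0, 0],
  [1, -1.86, -1.52, 0, 0],
  [1, -1.96, -1.6, 0, 0],
  [1, -1.96, -1.6, 0, 0],
  [1, -1.96, -1.6, 0, 0],
  [1, -1.96, -1.6, 0, 0],
  [1, -1.96, -1.6, 0, 0],
  [1, -1.96, -1.6, 0, 0],
  [1, -1.96, -1.6, 0, 0],
  [1, -1.86, -1.52, 0, 0],
  [1, -1.4, -1.14, 0, 0],
  [1, -0.93, -0.76, 0, 0],
  [1, -0.47, -0.38, 0, 0],
  [1, 0, 0, 0, 0],
  [1, 0, 0, 0, 0],
])

```text
time: 27.78
position: [0.5911, -0.0688, 0.28]
tool_rot: [-1.452, -2.785, -0.001]
ft_force: [0.2, -0.1, -6.8]
grip_width: 0.271
```

```bash
python3 -c "
from h import *
to((.591,-.070,.28),step=4)
im=optics.get_image('scene')[:,:,::-1];b=im[100:270,210:380];cv2.imwrite('pics/c10.png',cv2.resize(b,(595,595),interpolation=cv2.INTER_CUBIC))"
```

```text
t 27.77 pos [ 0.5911 -0.0688  0.28  ] yawy 34.93 tilt 0.04 F [ 0.2032 -0.0623 -6.8325] M [-0.0482 -0.0368  0.0223] w 0.2711 j7 0.78
shift cm [-0.0935 -0.0831  0.0033] rows 1 per row [-0.0935 -0.0831  0.0033]
```

View pics/c10.png

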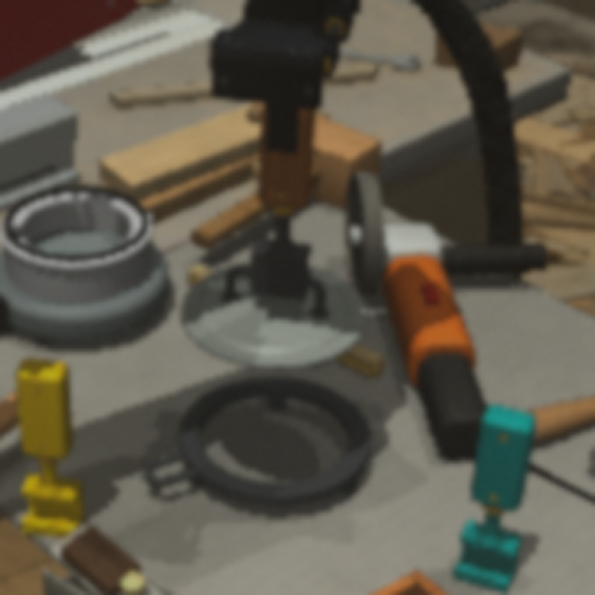

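```bash
python3 - <<'E'
from h import *
def ext(c,z,r):
    a=np.linspace(0,2*np.pi,200);P=np.array([proj("scene",(c[0]+r*np.cos(t),c[1]+r*np.sin(t),z)) for t in a])
    P=(P-[210,100]+.5)*3.5-.5;return P.min(0),P.max(0)
print("lid",ext((.591,-.0692),.147,.075),ext((.591,-.0692),.150,.075))
print("trivet",ext((.591,-.0700),.028,.082))
print("pot",ext((.6134,.2264),.090,.070))
g=cv2.imread("pics/c10.png");cv2.imwrite("pics/c10z.png",cv2.resize(g[180:520,0:400],(800,600)))
E
```

```text
lid (array([183.8411, 267.2559]), array([371.2765, 372.7265])) (array([183.8371, 264.2266]), array([371.5519, 369.5418]))
trivet (array([176.3242, 376.6081]), array([369.9477, 497.6892]))
pot (array([  2.0586, 189.1407]), array([150.8983, 265.0909]))
```

View pics/c10z.png

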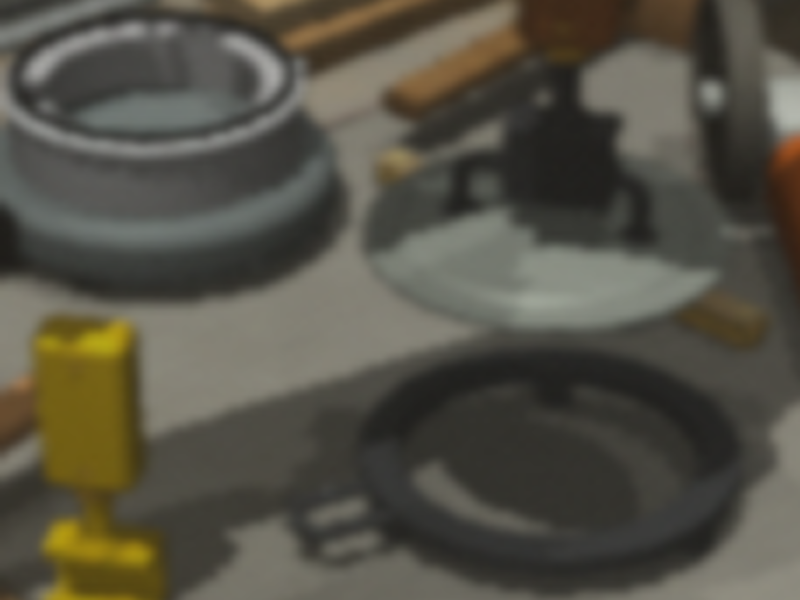

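play_rows([
  [1, 0, 0, 0.4, 0],
  [1, 0, 0, 0.8, 0],
  [1, 0, 0, 1.1, 0],
  [1, 0, 0, 1.2, 0],
  [1, 0, 0, 1.2, 0],
  [1, 0, 0, 1.2, 0],
  [1, 0, 0, 1.2, 0],
  [1, 0, 0, 0.9, 0],
  [1, 0, 0, 0.6, 0],
  [1, 0, 0, 0.4, 0],
  [1, 0, 0, 0, 0],
  [1, 0, 0, 0, 0],
])

```text
time: 29.32
position: [0.5912, -0.0701, 0.1906]
tool_rot: [1.454, 2.784, 0.001]
ft_force: [-0.5, -0.7, -5.4]
grip_width: 0.274
```

```bash
python3 - <<'E'
from h import *
s,R=now()
im=optics.get_image('scene')[:,:,::-1].copy();cv2.imwrite("pics/s11.png",im)
z=s["position"][2]-.097-.037  # plate underside est
def ell(c,z,r):
    a=np.linspace(0,2*np.pi,100);P=np.array([proj("scene",(c[0]+r*np.cos(t),c[1]+r*np.sin(t),z)) for t in a]);return P
k=8;x0,y0,w,h=240,165,95,70
v=cv2.resize(im[y0:y0+h,x0:x0+w],None,fx=k,fy=k,interpolation=cv2.INTER_CUBIC)
v=cv2.convertScaleAbs(v,alpha=1.6)
print(z)
for nm,c,zz,r in(("lid",s["position"],z,.075),("tri",(.591,-.070),.028,.082)):
    P=ell(c,zz,r);P=((P-[x0,y0]+.5)*k-.5);print(nm,P.min(0),P.max(0))
cv2.imwrite("pics/c11.png",v)
E
```

```text
t 29.32 pos [ 0.5912 -0.0701  0.1906] yawy 34.83 tilt 0.04 F [-0.5266 -0.7368 -5.4027] M [-0.0361 -0.0508  0.0442] w 0.2740 j7 0.80
0.05657004285264534
lid [183.2042 292.2873] [593.3236 542.8077]
tri [163.7199 341.5223] [606.2277 618.2348]
```

View pics/c11.png

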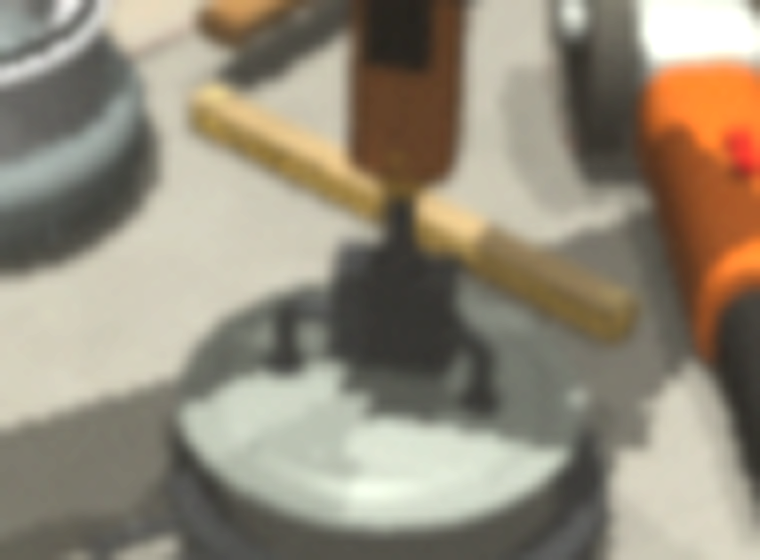

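play_rows([
  [1, -0.23, 0, 0.2, 0],
  [1, 0, 0, 0.4, 0],
  [1, 0, 0, 0.5, 0],
  [1, 0, 0, 0.5, 0],
  [1, 0, 0, 0.4, 0],
  [1, 0, 0, 0.2, 0],
  [1, 0, 0, 0, 0],
  [1, 0, 0, 0, 0],
])

```text
time: 30.38
position: [0.5924, -0.072, 0.1684]
tool_rot: [1.454, 2.784, 0.0]
ft_force: [0.3, -0.3, -6.4]
grip_width: 0.267
```

play_rows([
  [1, 0, 0, 0.1, 0],
  [1, 0, 0, 0.1, 0],
  [1, 0, 0, 0.1, 0],
  [1, 0, 0, 0.1, 0],
  [1, 0, 0, 0, 0],
  [1, 0, 0, 0, 0],
])

```text
time: 31.12
position: [0.5923, -0.0719, 0.1642]
tool_rot: [1.455, 2.784, 0.0]
ft_force: [0.8, -0.2, -6.6]
grip_width: 0.275
```

play_rows([
  [1, 0, 0, 0.1, 0],
  [1, 0, 0, 0.1, 0],
  [1, 0, 0, 0.1, 0],
  [1, 0, 0, 0.1, 0],
  [1, 0, 0, 0, 0],
  [1, 0, 0, 0, 0],
])

```text
time: 31.88
position: [0.5925, -0.0719, 0.1604]
tool_rot: [1.454, 2.784, 0.001]
ft_force: [1.0, 0.3, -2.9]
grip_width: 0.268
```

play_rows([
  [1, 0, 0, 0.2, 0],
  [1, 0, 0, 0.2, 0],
  [1, 0, 0, 0.2, 0],
  [1, 0, 0, 0, 0],
  [1, 0, 0, 0, 0],
])

```text
time: 32.5
position: [0.5923, -0.072, 0.1542]
tool_rot: [1.455, 2.784, 0.0]
ft_force: [0.7, 0.6, -2.2]
grip_width: 0.269
```

```bash
python3 - <<'E'
from h import *
s,R=now()
im=optics.get_image('scene')[:,:,::-1].copy()
k=8;x0,y0,w,h=240,175,95,75
v=cv2.resize(im[y0:y0+h,x0:x0+w],None,fx=k,fy=k,interpolation=cv2.INTER_CUBIC)
cv2.imwrite("pics/c12.png",cv2.convertScaleAbs(v,alpha=1.6))
E
```

```text
t 32.50 pos [ 0.5923 -0.072   0.1542] yawy 34.83 tilt 0.01 F [ 0.6925  0.6365 -2.2288] M [-0.0648  0.0111 -0.001 ] w 0.2694 j7 0.81
```

View pics/c12.png

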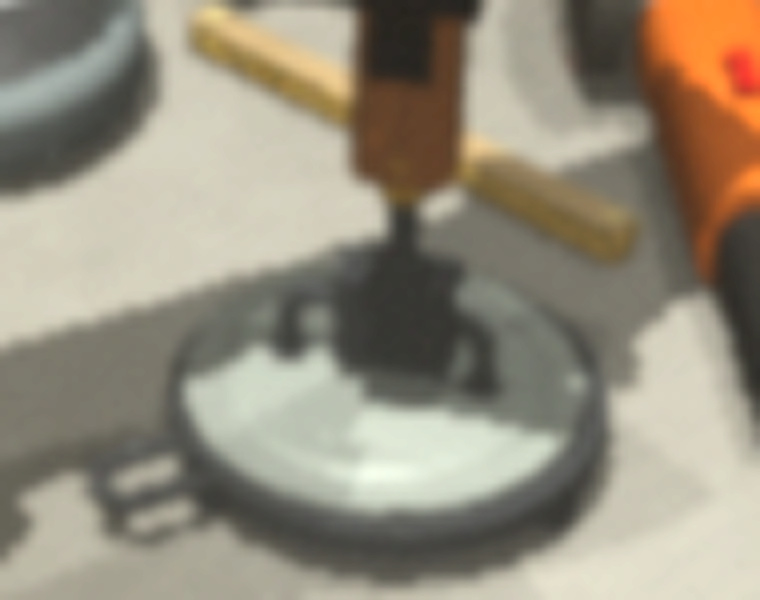

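play_rows([
  [1, 0, 0, 0.2, 0],
  [1, 0, 0, 0.15, 0],
  [1, 0, -0.2, 0, 0],
  [1, 0, -0.2, 0, 0],
  [1, 0, -0.2, 0, 0],
  [1, 0, 0, 0, 0],
])

```text
time: 33.3
position: [0.5872, -0.0756, 0.1508]
tool_rot: [1.455, 2.784, 0.0]
ft_force: [-0.8, -1.1, -2.2]
grip_width: 0.271
```

play_rows([
  [1, 0, -0.2, 0, 0],
  [1, 0, -0.3, 0, 0],
  [1, 0, -0.3, 0, 0],
  [1, 0, 0, 0, 0],
])

```text
time: 33.8
position: [0.5805, -0.0802, 0.1507]
tool_rot: [-1.455, -2.784, -0.0]
ft_force: [0.6, -0.2, -2.4]
grip_width: 0.274
```

No contact; backing out fully and rising.

play_rows([
  [1, 0, -0.5, 0, 0],
  [1, 0, -0.6, 0, 0],
  [1, 0, -0.7, 0, 0],
  [1, 0, -0.7, 0, 0],
  [1, 0, 0, 0, 0],
  [1, 0, 0, -1, 0],
  [1, 0, 0, -2, 0],
  [1, 0, 0, -3, 0],
  [1, 0, 0, -3.5, 0],
  [1, 0, 0, -3.5, 0],
  [1, 0, 0, -2.5, 0],
  [1, 0, 0, 0, 0],
])

```text
time: 35.3
position: [0.5617, -0.0944, 0.3083]
tool_rot: [1.452, 2.781, 0.004]
ft_force: [-0.2, 0.1, -2.2]
grip_width: 0.273
```

```bash
python3 - <<'E'
from h import *
p=(352+316.5/12-.5,200+250.5/12-.5);print("pocket",plane("top",p,.046))
to((.5106,-.3099,.31),-5.3,4)
im=optics.get_image('scene')[:,:,::-1].copy();v=im[100:340,180:420];cv2.imwrite("pics/c13.png",cv2.resize(v,(600,600),interpolation=cv2.INTER_CUBIC))
E
```

```text
pocket [ 0.5095 -0.3071  0.046 ]
t 35.30 pos [ 0.5617 -0.0944  0.3083] yawy 34.85 tilt 0.29 F [-0.1965  0.1424 -2.1803] M [-0.1193 -0.0353 -0.0174] w 0.2728 j7 0.79
shift cm [-14.7646 -16.5073  -0.1991] rows 6 per row [-2.4608 -2.7512 -0.0332]
spin total rad 0.7007009094358758
```

View pics/c13.png

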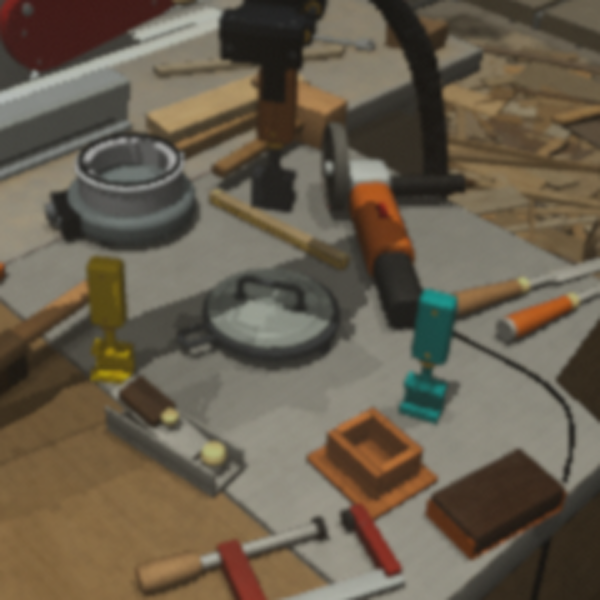

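play_rows([
  [1, 0, 0, -0.1, 0.1],
  [1, 0, 0, -0.1, 0.15],
  [1, 0, 0, 0, 0.15],
  [1, 0, 0, 0, 0.15],
  [1, 0, 0, 0, 0.15],
  [1, -1.5, -0.2, 0, 0],
  [1, -3, -0.4, 0, 0],
  [1, -4, -0.6, 0, 0],
  [1, -4.5, -0.6, 0, 0],
  [1, -4.5, -0.6, 0, 0],
  [1, -3, -0.5, 0, 0],
  [1, -1.4, -0.2, 0, 0],
  [1, 0, 0, 0, 0],
  [1, 0, 0, 0, 0],
])

```text
time: 37.1
position: [0.5101, -0.3077, 0.3073]
tool_rot: [-2.317, -2.12, -0.001]
ft_force: [0.1, -0.1, -2.5]
grip_width: 0.27
```

```bash
python3 - <<'E'
from h import *
to((.5106,-.3099,.1168),-5.3,4)
E
```

```text
t 37.10 pos [ 0.5101 -0.3077  0.3073] yawy -5.09 tilt 0.08 F [ 0.0607 -0.1268 -2.5088] M [-0.0177  0.0705 -0.002 ] w 0.2700 j7 0.55
shift cm [-0.2443  0.0708 19.0521] rows 5 per row [-0.0489  0.0142  3.8104]
spin total rad 0.0035789080263663444
```

play_rows([
  [1, -0.15, 0.05, 1.5, 0],
  [1, 0, 0, 3, 0],
  [1, 0, 0, 3.5, 0],
  [1, 0, 0, 3.5, 0],
  [1, 0, 0, 2, 0],
  [1, 0, 0, 1, 0],
  [1, 0, 0, 0, 0],
  [1, 0, 0, 0, 0],
])

```text
time: 38.1
position: [0.5104, -0.3115, 0.1639]
tool_rot: [2.32, 2.116, 0.001]
ft_force: [1.3, 0.4, -2.8]
grip_width: 0.27
```

```bash
python3 - <<'E'
from h import *
to((.5106,-.3099,.1168),-5.3,4)
im=optics.get_image('scene')[:,:,::-1].copy();v=im[190:310,270:390];cv2.imwrite("pics/c14.png",cv2.resize(v,(600,600),interpolation=cv2.INTER_CUBIC))
E
```

```text
t 38.10 pos [ 0.5104 -0.3115  0.1639] yawy -5.27 tilt 0.12 F [ 1.2749  0.4092 -2.8147] M [-0.1252  0.0155  0.0161] w 0.2701 j7 0.59
shift cm [ 0.165  -0.0045  4.7084] rows 2 per row [ 0.0825 -0.0022  2.3542]
spin total rad 0.0005990447715210288
```

View pics/c14.png

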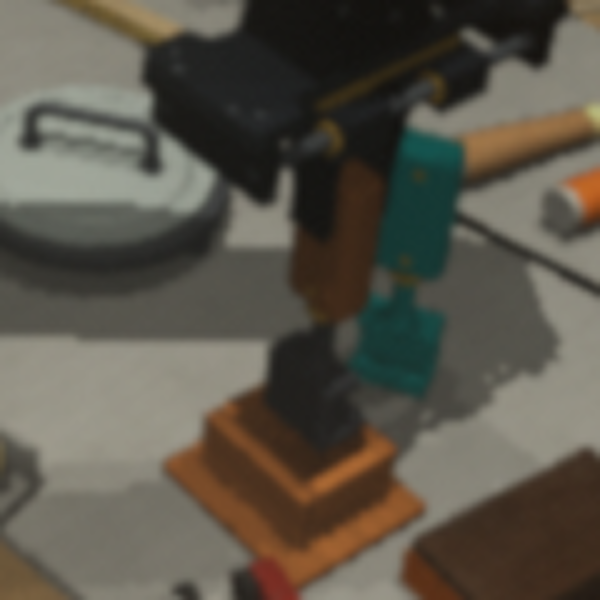

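play_rows([
  [1, 0.1, 0, 0.6, 0],
  [1, 0, 0, 0.8, 0],
  [1, 0, 0, 0.8, 0],
  [1, 0, 0, 0, 0],
])

```text
time: 38.65
position: [0.509, -0.3095, 0.1395]
tool_rot: [-2.32, -2.116, 0.001]
ft_force: [-0.6, -0.2, -2.3]
grip_width: 0.272
```

play_rows([
  [1, 0, 0, 0.7, 0],
  [1, 0, 0, 0.7, 0],
  [1, 0, 0, 0.5, 0],
  [1, 0, 0, 0.2, 0],
  [1, 0, 0, 0, 0],
  [1, 0, 0, 0, 0],
])

```text
time: 39.4
position: [0.5099, -0.3101, 0.1199]
tool_rot: [2.321, 2.117, 0.0]
ft_force: [-0.4, 0.2, -2.8]
grip_width: 0.276
```

play_rows([
  [1, 0, 0, 0.15, 0],
  [1, 0, 0, 0.1, 0],
  [1, 0, 0, 0, 0],
  [1, 0, 0, 0, 0],
])

```text
time: 39.9
position: [0.5097, -0.31, 0.1172]
tool_rot: [2.321, 2.117, 0.0]
ft_force: [-1.3, 0.1, -1.9]
grip_width: 0.271
```

play_rows([
  [1, 0, 0, 0.1, 0],
  [1, 0, 0, 0, 0],
  [1, 0, 0, 0, 0],
])

```text
time: 40.28
position: [0.51, -0.3102, 0.1169]
tool_rot: [2.321, 2.117, 0.001]
ft_force: [-1.8, 0.7, 5.3]
grip_width: 0.27
```

play_rows([
  [1, 0, 0, -0.05, 0],
  [1, 0, 0, 0, 0],
  [0.6, 0, 0, 0, 0],
  [0.4, 0, 0, 0, 0],
  [0, 0, 0, 0, 0],
  [0, 0, 0, 0, 0],
  [0, 0, 0, 0, 0],
  [0, 0, 0, 0, 0],
  [0, 0, 0, 0, 0],
])

```text
time: 41.4
position: [0.5098, -0.31, 0.1167]
tool_rot: [2.321, 2.117, 0.0]
ft_force: [-0.4, 0.1, -0.4]
grip_width: 0.961
```

play_rows([
  [0, 0, 0, -1, 0],
  [0, 0, 0, -2, 0],
  [0, 0, 0, -3, 0],
  [0, 0, 0, -4, 0],
  [0, 0, 0, -4, 0],
  [0, 0, 0, -4, 0],
  [0, 0, 0, -2, 0],
  [0, 4, 0, 0, 0],
  [0, 4, 0, 0, 0],
  [0, 4, 0, 0, 0],
  [0, 4, 0, 0, 0],
  [0, 4, 0, 0, 0],
  [0, 4, 0, 0, 0],
  [0, 4, 0, 0, 0],
  [0, 4, 0, 0, 0],
  [0, 4, 0, 0, 0],
  [0, 4, 0, 0, 0],
  [0, 4, 0, 0, 0],
  [0, 0, 0, 0, 0],
])

```text
time: 43.78
position: [0.5498, 0.1325, 0.3176]
tool_rot: [-2.314, -2.124, -0.002]
ft_force: [0.4, -0.3, -0.3]
grip_width: 1.001
```

```bash
python3 - <<'E'
from h import *
now()
s=optics.get_image('scene')[:,:,::-1].copy();t=optics.get_image('top')[:,:,::-1].copy();cv2.imwrite("pics/s15.png",s);cv2.imwrite("pics/t15.png",t)
r=lambda v:cv2.resize(v,(400,400),interpolation=cv2.INTER_CUBIC)
cv2.imwrite("pics/c15.png",np.hstack([r(s[170:310,240:380]),r(t[150:290,260:400])]))
E
```

```text
t 43.77 pos [0.5498 0.1325 0.3176] yawy -4.90 tilt 0.08 F [ 0.3738 -0.3397 -0.2599] M [-0.1402  0.0097  0.0028] w 1.0007 j7 -0.32
```

View pics/c15.png

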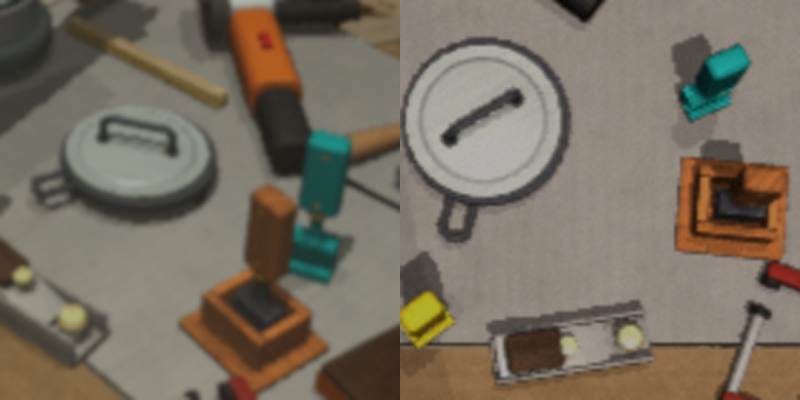

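View pics/t15.png

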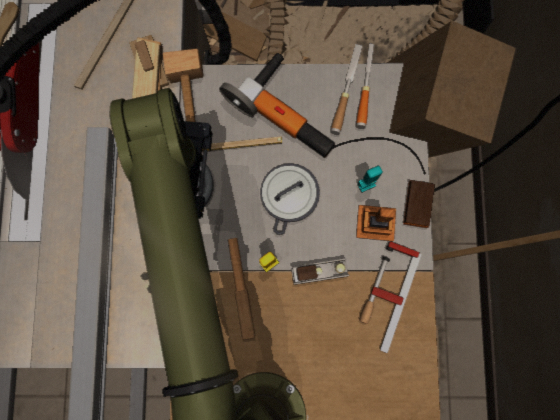

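```bash
python3 - <<'E'
from h import *
t=cv2.imread("pics/t15.png");g=cv2.cvtColor(t,cv2.COLOR_BGR2GRAY)
m=big((g<85).astype(np.uint8),272,178,306,206)
ys,xs=np.nonzero(m);r=cv2.minAreaRect(np.c_[xs,ys].astype(np.float32));print(r)
B=plane("top",r[0],.063);print("bar",B,"off mm",np.hypot(*(B[:2]-[.591,-.070]))*1000)
s0=cv2.imread("pics/s15.png")
print("handle top",tri((260+(763-400+.5)/2.857-.5,150+182.5/2.857-.5),(240+(271+.5)/2.857-.5,170+200.5/2.857-.5)))
print(ticket.close_job())
E
```

```text
((288.15240478515625, 190.42898559570312), (5.793694496154785, 31.382516860961914), 58.671302795410156)
bar [ 0.5887 -0.067   0.063 ] off mm 3.7780775170579672
handle top (array([ 0.5081, -0.3093,  0.1675]), np.float64(0.00010708758523084882))
the job is handed in; nothing more can be done
None
```

The pot is open: the lid lies on the trivet, the lifter is back in its stand, and I handed the job in at about 44 s. The hand-in gives no verdict, so these are my own checks.

**How it went:**
- **Hooking and turning:** I hooked the lifter under the bar and turned the lid counter-clockwise in small steps. The stop showed as the torque going from about 0.2 to 0.56 N·m, after roughly 43° of lid turn. I backed the lifter off before lifting.
- **Lifting and setting down:** The lid came off level, hanging at about 5.9 N including the lifter. I lowered it in 1 mm steps onto the trivet, unhooked without touching it and returned the lifter to its pocket.

**Last checks from the images:**
- **Lid:** It looks flat with its collar inside the ring. The bar is about 4 mm from the trivet's centre; the limit is 12 mm.
- **Lifter:** It stands upright with the top of its handle at (0.508, -0.309), within about 3 mm of the pocket's axis. The measured height of 0.168 m fits the foot being on the floor.
- **Robot:** It was clear of everything, with the gripper open.
- **Other things:** They look where they were, by eye only. The spring clamp was hidden by the arm in the last top view, so I could not check it there.

**What did not quite agree:**
- **Lid centre:** Before lowering, different image estimates of the lid's centre differed by 2 to 5 mm. I corrected by 2.3 mm.
- **Vertical force:** While turning, friction between hook and bar put up to about 7 N of vertical force on the lifter. Raising the hook by 1 mm relieved it.

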